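# Refit the spring-loaded spindle in the bench roll holder

### The arm

A 6-joint arm with a two-finger parallel gripper is mounted at the origin on the work surface. World frame = base frame: x ahead of the robot, y to its left, z up, the work surface at z = 0. Lengths are in mm, angles in degrees, forces in N, time in s.
With the tool pointing down it reaches from about 300 to 850 mm from the base axis. Payload 4.2 kg.
Tool frame: the origin (TCP) lies midway between the tips of the shut fingers; the grasp point (between the pads) lies 19 mm behind it (env.grasp_offset is the distance from the TCP to the grasp point, in mm); z points along the fingers, y is the line along which they close (so a half turn about z gives the same grasp; the last joint's range is limited). The gripper opens to 91 mm and grips with 3 to 60 N. Pads are 32 mm wide; open, the fingers measure 118 mm over their backs; the gripper's body (76 mm by 178 mm) begins 60 mm behind the grasp point.
Start: joints at [-74.198, 18.312, 89.639, -0, 72.044, -1.146], TCP at [167.619, -550.043, 213.976] pointing down, gripper open.
Joint ranges: [-177.97, 177.97], [-48.28, 115.42], [12.27, 149.76], [-77.06, 257.06], [2.81, 150.46], [-146.56, 146.56]. Speed limits (degrees/s): [147.25, 147.25, 180, 180, 180, 180].

### API

Orientations are given as [roll, pitch, yaw] about the fixed x, y, z axes, in that order (R = Rz(yaw) Ry(pitch) Rx(roll)).
In Python, from workcell import env, optics gives the robot as it stands. The module is installed in compiled form; this text tells all that it offers.
- The arm moves only by the tool send_rows, never from a script. Its argument "targets" is a list that holds one entry, the list of rows, each a list of 7 numbers: the turn, a rotation vector about the world's x, y, z scaled (see below), then the shift along the world's x, y, z scaled (see below), then the closure, from -1 (fully open) to 1 (shut). In form: [[[rx, ry, rz, x, y, z, gripper], ...]]. A call has 1 to 12 rows; each row shifts and turns the commanded pose from where the row before left it; what a row does not reach is not made up. The controller multiplies each number of a shift by 0.2 m and each number of a turn by pi/2 rad. A row lasts 1/10 s, in which the tool goes at most 50 mm and 8.59 degrees, less where a joint would pass 70% of its speed; a pose out of reach is approached as far as the arm can. A call with a number of a shift or a turn outside -1 to 1 is refused whole. A call with a gripper value outside its range is refused whole. The fingers move at their own pace and stop on an object; "grip_force" is the grip in N (left out, the last holds). Time passes only in rows, so rows that do not move let the fingers close. It gives the time, the measured TCP pose, the force, the opening and the grip force at its end, in the units of the state.
- env.state(): the state, without advancing time (a new reading comes with each control period).
- optics.grab_frame(name): name is "side" or "top" or "wrist"; returns (picture, depth): 384x512x3 uint8, red, green, blue; 384x512 float32, mm along the optical axis (not along the pixel's ray), 0 where there is no reading.
- optics.camera_info(name): a dict with "camera_matrix" (3x3 intrinsics, pixels), "R" (3x3) and "t" (3): a world point X has camera coordinates R X + t; the wrist camera has in their place "mount" (4x4, takes a point from camera to tool coordinates, whose origin is the TCP and whose axes are the flange's). Camera axes: x right, y down, z forward; pixel columns grow to the right and rows downward; lengths in mm; the calibration is good to about 2 mm. A picture is of the moment at which its call begins: read the wrist's pose just before it. camera_info takes no time and is no camera call.
- env.job_done(): hands the job in; it is judged then, once.
Trained networks look in the newest picture that a camera, given by its name, has taken for a name from the list of things; names that differ only in an ending like _2 or _b are one class to them, and where a whole thing is asked for, a point or a joint stands for the part that bears it (a point fixed in the world has none). Each returns a list of dicts, best first, with "conf" (0 to 1); they miss things now and then, are a little off and sometimes report something else, mostly with a low value. They report only what shows in the picture. A call takes as long as a camera call. They do not tell look-alikes from the thing itself.
- optics.silhouettes(camera, name): "mask" (384x512 bool, what is visible of it) and "at" ([column, row] in pixels, amid what is visible of it).
- optics.place_of(camera, name): "at" ([column, row] in pixels: a listed point, or the origin of a listed thing).
The state is a dict: "time_s": time; "qpos": joint angles; "qvel": joint speeds; "effort": joint torques, N m; "ee_pos": TCP position; "ee_rot": TCP orientation; "force": force on the tool from outside, world axes, zero at the start; "torque": the same for the moment, N m; "gripper_width": finger opening in mm; "gripper_force": force on a finger pad.
Only numpy, scipy, OpenCV 4.12 (cv2) and the standard library are available. Lean on these libraries where they do the work, as an engineer would, in place of code of your own. Each camera call takes 0.05 s, during which the arm holds its last target. There are 200 camera calls.

### The job

Take the spring-loaded roll spindle out of its cradle and fit it in the bench roll holder so that its two ends sit fully home in the two end cups, either way round. Press its sprung end in to get it between the cups, then let the spring carry the other end into its cup and let go; do not ram the spindle or the hand against the holder (25 N at the very most). Leave the other things on the bench where they are.

Things in the scene. Friction and masses are not known exactly. Their poses are not given: they have to be found in the camera images.
- spindle_mid (a point): Centre, on its axis, of the spindle's black barrel (95 mm long; 20 mm in diameter between its flanges, 16 mm outside them), where it is grasped. y runs along the spindle from its fixed pin towards its sprung plunger; z is up as it lies in the cradle, but the spindle is round and can be turned about y
- pin_tip (a point): Tip of the fixed steel pin, 59.5 mm from the barrel's centre on its -y side; the pin is 12 mm in diameter and 12 mm long, its last 3 mm taper to 7 mm
- plunger_tip (a point): Tip of the sprung steel plunger on the other end (+y side), 85.5 mm from the barrel's centre when out; 12 mm in diameter, 38 mm long when out, last 3 mm taper to 7 mm, dark spring coils round its root. It can be pushed in 22 mm, to a hard stop: 3 N at first, 0.3 N more for each mm, 9.6 N at the stop
- holder_mid (a point): Roll holder: middle of the holder, at the height of the two cups' common axis, 62 mm above the table. y along the cup axis, z up. The cups face each other in two upright cheeks whose inner sides stand 118 mm apart; the pair is clamped as one piece anywhere up to 5 mm to either side of this point along y (not measured: see or feel it) and does not give
- cradle: low grey plastic cradle fixed to the bench, 60 x 66 mm, a 3 mm plate with two rests, up to 20 mm high, under the flanges (38 mm clear between the rests for the fingers); the spindle lies in it along the cradle's y axis, plunger towards +y, its axis 28 mm above the table. Origin under its centre
- multimeter: hand-held meter lying flat, 175 x 85 x 44 mm, bystander; origin under its centre
- screwdriver: screwdriver lying on the mat, 190 mm long, bystander; origin under it
- mug: white mug, 80 mm wide and 92 mm tall, bystander; origin under its centre
- adapter: small brass coaxial adapter standing upright, 18 mm wide and 28 mm tall, bystander; origin under its centre
- empty_core: empty cardboard roll core standing on end, 76 mm wide and 50 mm tall, bystander; origin under its centre
- wrench: open-ended wrench lying on the mat, 170 mm long, bystander; origin under it
- holder: The roll holder, fixed; origin under the centre of its grey base plate (110 x 170 mm, 8 mm thick). Aluminium cheeks 56 mm wide, 14 mm thick, tops 74 mm above the table. Each cup is a round blind hole 18 mm in diameter, 8 mm deep, at mid-width. Low steel tear-off bar (top at 24 mm) along the -x edge
- spindle: The spindle, about 0.17 kg, balanced near its middle; origin 16 mm below the barrel's centre as it lies in the cradle, same axes. Two 4 mm thick flanges, 32 mm in diameter, stand on the barrel with 40 mm of bare barrel between them for the fingers. Whole length 145 mm with the plunger out
There are look-alikes about, which are no part of the job. Leave any pink or purple look-alike of the spindle alone.

How it is judged (in metres and radians):
On the way:
1. at the holder, the sprung end is pressed in by more than 16 mm (tip to tip under 129 mm) (distance between plunger_tip and pin_tip below 0.129 m and distance between spindle_mid and holder_mid below 0.06 m), for 0.1 s.
At the end, for the whole second after the job is handed in: The two tips of the spindle are home in the two cups, either way round: tip to tip 131 to 137 mm (134 mm from cup floor to cup floor), each tip within 5 mm of the cup axis sideways and in height and 58 to 76 mm from the holder's middle along it; spindle released and at rest (distance between plunger_tip and pin_tip between 0.131 and 0.137 m and linear speed of spindle below 0.02 m/s and ((y of plunger_tip in the frame of holder_mid between 0.058 and 0.076 m and x of plunger_tip in the frame of holder_mid between -0.005 and 0.005 m and z of plunger_tip in the frame of holder_mid between -0.005 and 0.005 m and y of pin_tip in the frame of holder_mid between -0.076 and -0.058 m and x of pin_tip in the frame of holder_mid between -0.005 and 0.005 m and z of pin_tip in the frame of holder_mid between -0.005 and 0.005 m) or (y of plunger_tip in the frame of holder_mid between -0.076 and -0.058 m and x of plunger_tip in the frame of holder_mid between -0.005 and 0.005 m and z of plunger_tip in the frame of holder_mid between -0.005 and 0.005 m and y of pin_tip in the frame of holder_mid between 0.058 and 0.076 m and x of pin_tip in the frame of holder_mid between -0.005 and 0.005 m and z of pin_tip in the frame of holder_mid between -0.005 and 0.005 m))); the robot touches nothing.
It fails at once if the spindle is pressed or struck against the holder with more than 25 N (contact force between spindle and holder above 25 N).
It fails at once if the arm or gripper pushes on the holder with more than 25 N (contact force between any of the fingers, the arm and holder above 25 N).
It fails at once if another thing on the bench is moved by more than 30 mm (distance of any of multimeter, screwdriver, mug, adapter, empty_core, wrench from where it was at the start of the episode above 0.03 m).
It also fails if it takes over 72 s, if anything falls off the work surface, if the arm or the gripper's body presses on something with over 40 N, if the wrist force passes 120 N, or if a joint passes its speed limit or range.

## Working session

There is one attempt and no reset: what is moved stays moved. The work goes in short steps, Python scripts to look and compute and a tool call to move; the robot and the scene stay as the last step left them, time stands still between calls to the robot, and variables do not carry over. Pictures are saved under pics/ and viewed, at most 10 in all, crops included, and the job is handed in when it is done.

Besides the shell and the picture viewer there is one more tool, called as name([rows], argument=value, ...), one row to a line, values as JSON. send_rows: Moves the arm, as the interface text tells. Its arguments: {"type":"object","properties":{"targets":{"type":"array"},"grip_force":{"type":"number"}},"required":["targets"]}

```bash
mkdir -p pics; cat > h.py <<'E'
import numpy as np, cv2
from workcell import env, optics
def ray(cam,px,z):
    c=optics.camera_info(cam);K=np.array(c["camera_matrix"]);R=np.array(c["R"]);t=np.array(c["t"])
    d=R.T@np.linalg.inv(K)@np.array([px[0],px[1],1.]);o=-R.T@t
    return o+d*(z-o[2])/d[2]
def proj(cam,X):
    c=optics.camera_info(cam);p=np.array(c["camera_matrix"])@(np.array(c["R"])@np.array(X,float)+np.array(c["t"]));return p[:2]/p[2]
def cloud(cam,depth,T=None):
    c=optics.camera_info(cam);K=np.array(c["camera_matrix"])
    v,u=np.mgrid[0:384,0:512];P=np.stack([(u-K[0,2])/K[0,0]*depth,(v-K[1,2])/K[1,1]*depth,depth],-1)
    if cam=="wrist":
        M=T@np.array(c["mount"]);return P@M[:3,:3].T+M[:3,3]
    return (P-np.array(c["t"]))@np.array(c["R"])
def tool():
    from scipy.spatial.transform import Rotation as Ro
    s=env.state();T=np.eye(4);T[:3,:3]=Ro.from_euler('xyz',s["ee_rot"],degrees=True).as_matrix();T[:3,3]=s["ee_pos"];return T
E
python3 - <<'E'
from h import *
s=env.state();print(s["time_s"],s["ee_pos"],s["ee_rot"],s["gripper_width"],env.grasp_offset)
ims=[]
for c in("top","side"):
    im,d=optics.grab_frame(c);np.savez(f"{c}.npz",im=im,d=d);ims.append(im)
    for n,z in(("spindle_mid",28),("pin_tip",28),("plunger_tip",28),("cradle",0),("holder_mid",62),("holder",0)):
        for r in optics.place_of(c,n)[:3]: print(c,n,round(r["conf"],2),np.round(r["at"]),np.round(ray(c,r["at"],z)))
cv2.imwrite("pics/top.png",cv2.resize(ims[0],(800,600))[:,:,::-1]);cv2.imwrite("pics/side.png",cv2.resize(ims[1],(800,600))[:,:,::-1])
print(optics.camera_info("wrist"))
E
```

```text
0.0 [ 167.46498046 -549.5320251   213.10291701] [-1.79898672e+02 -2.69366288e-03  1.69442952e+01] 91.21046423011347 18.8
top spindle_mid 0.83 [213. 274.] [267. 258.  28.]
top spindle_mid 0.82 [240. 172.] [571. 182.  28.]
top spindle_mid 0.73 [157. 161.] [599. 434.  28.]
top pin_tip 0.85 [244. 210.] [454. 170.  28.]
top pin_tip 0.82 [231. 264.] [295. 205.  28.]
top pin_tip 0.75 [154. 175.] [557. 442.  28.]
top plunger_tip 0.53 [186. 283.] [240. 338.  28.]
top plunger_tip 0.4 [210. 168.] [581. 276.  28.]
top plunger_tip 0.4 [170. 134.] [683. 400.  28.]
top cradle 0.65 [240. 171.] [576. 185.   0.]
top holder_mid 0.74 [377. 197.] [ 495. -218.   62.]
top holder 0.92 [370. 202.] [ 486. -218.    0.]
side spindle_mid 0.72 [295. 270.] [261. 271.  28.]
side spindle_mid 0.7 [251. 224.] [438. 230.  28.]
side spindle_mid 0.6 [228. 190.] [584. 173.  28.]
side pin_tip 0.89 [137. 362.] [359. 644.  28.]
side pin_tip 0.69 [158. 254.] [540. 459.  28.]
side pin_tip 0.65 [240. 183.] [581. 126.  28.]
side plunger_tip 0.69 [239. 184.] [580. 131.  28.]
side plunger_tip 0.67 [280. 300.] [238. 356.  28.]
side plunger_tip 0.58 [236. 247.] [413. 314.  28.]
side cradle 0.54 [284. 125.] [ 719. -269.    0.]
side cradle 0.47 [229. 199.] [577. 179.   0.]
side holder_mid 0.9 [328. 138.] [ 492. -220.   62.]
side holder_mid 0.31 [226. 193.] [549. 213.  62.]
side holder 0.9 [324. 152.] [ 498. -223.    0.]
{'camera_matrix': array([[319.81916289,   0.        , 259.60780591],
       [  0.        , 319.81916289, 192.2872004 ],
       [  0.        ,   0.        ,   1.        ]]), 'mount': array([[-4.85981445e-04, -9.69053155e-01, -2.46851669e-01,
         6.92046644e+01],
       [ 9.99999698e-01, -6.20639341e-04,  4.67694685e-04,
         2.78957846e-01],
       [-6.06426867e-04, -2.46851367e-01,  9.69053164e-01,
        -1.70092707e+02],
       [ 0.00000000e+00,  0.00000000e+00,  0.00000000e+00,
         1.00000000e+00]])}
```

View pics/top.png

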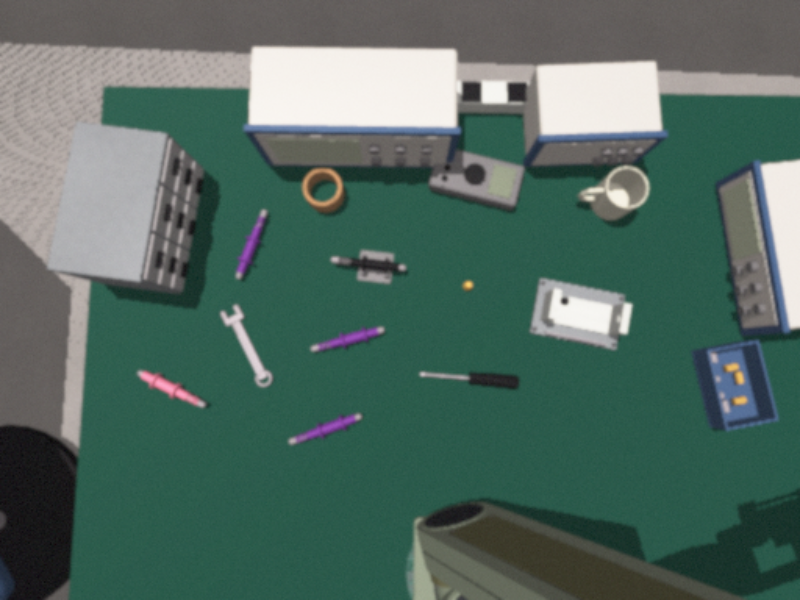

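View pics/side.png

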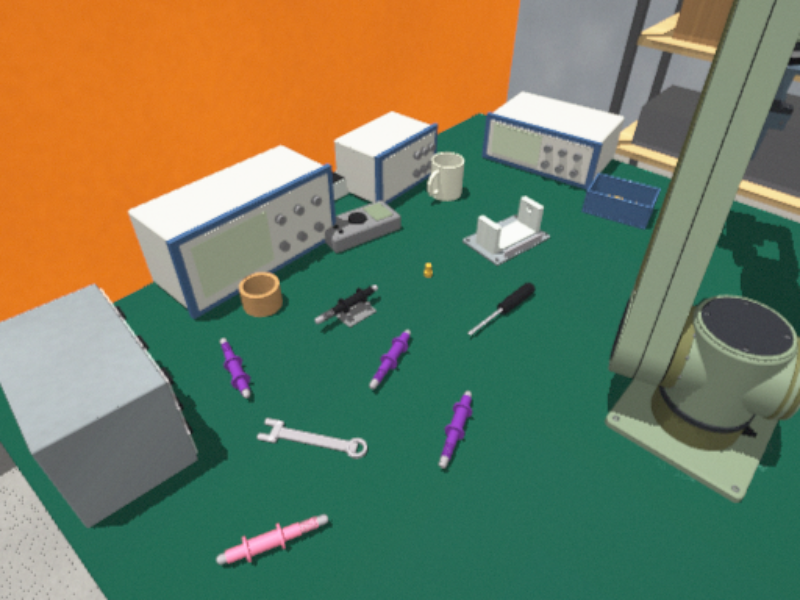

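The top view shows the black spindle in its cradle at about (375,266), with its plunger to the left (+y). The holder is at about (580,313), and the side view agrees. The purple and pink spindles are look-alikes. I'll go over the holder first to measure it from close by.

send_rows([
  [[0,0,0.058,0.135,0.138,0,-1],[0,0,0.058,0.135,0.138,0,-1],[0,0,0.058,0.135,0.138,0,-1],[0,0,0.058,0.135,0.138,0,-1],[0,0,0.058,0.135,0.138,0,-1],[0,0,0.058,0.135,0.138,0,-1],[0,0,0.058,0.135,0.138,0,-1],[0,0,0.058,0.135,0.138,0,-1],[0,0,0.058,0.135,0.138,0,-1],[0,0,0.058,0.135,0.138,0,-1],[0,0,0.058,0.135,0.138,0,-1],[0,0,0.058,0.135,0.138,0,-1]],
])

```text
time_s: 1.9
ee_pos: [492.6, -217.5, 214.2]
ee_rot: [180.0, 0.0, 79.8]
force: [-0.2, -0.4, 0.1]
gripper_width: 91.2
gripper_force: 0.0
```

send_rows([
  [[0,0,0,0,0,0,-1],[0,0,0,0,0,0,-1],[0,0,0,0,0,0,-1]],
])

```text
time_s: 2.2
ee_pos: [491.0, -219.4, 213.9]
ee_rot: [-180.0, 0.0, 79.5]
force: [0.1, 1.0, -0.1]
gripper_width: 91.3
gripper_force: 0.0
```

```bash
python3 - <<'E'
from h import *
T=tool();im,d=optics.grab_frame("wrist");np.savez("w1.npz",im=im,d=d,T=T)
print(env.state()["ee_pos"],env.state()["ee_rot"])
P=cloud("wrist",d,T)
print(optics.place_of("wrist","holder_mid"))
ok=d>0
m=ok&(P[...,2]>68)&(P[...,2]<80)
n,l,st,c=cv2.connectedComponentsWithStats(m.astype(np.uint8))
for i in range(1,n):
    if st[i,4]>150:
        q=P[l==i];print(st[i],q.mean(0).round(1),cv2.minAreaRect(q[:,:2].astype(np.float32)))
cv2.imwrite("pics/w1.png",cv2.resize(im,(800,600))[:,:,::-1])
E
```

```text
[ 490.84803227 -219.62674861  214.00302338] [-1.79986781e+02  1.84240568e-02  7.94930810e+01]
[{'at': [261.2, 175.4], 'conf': 0.66}]
[231 104  60  15 894] [ 504.4 -152.1   73.4] ((504.349365234375, -152.1402130126953), (12.834970474243164, 55.890106201171875), 79.5008773803711)
[453 135  56  87 868] [ 703.6 -249.7   74.8] ((708.5798950195312, -260.58294677734375), (89.79903411865234, 34.98961639404297), 59.479759216308594)
[233 233  54  15 741] [ 479.6 -280.8   73.2] ((479.4993896484375, -281.2391662597656), (14.170430183410645, 55.621646881103516), 79.17864227294922)
```

View pics/w1.png

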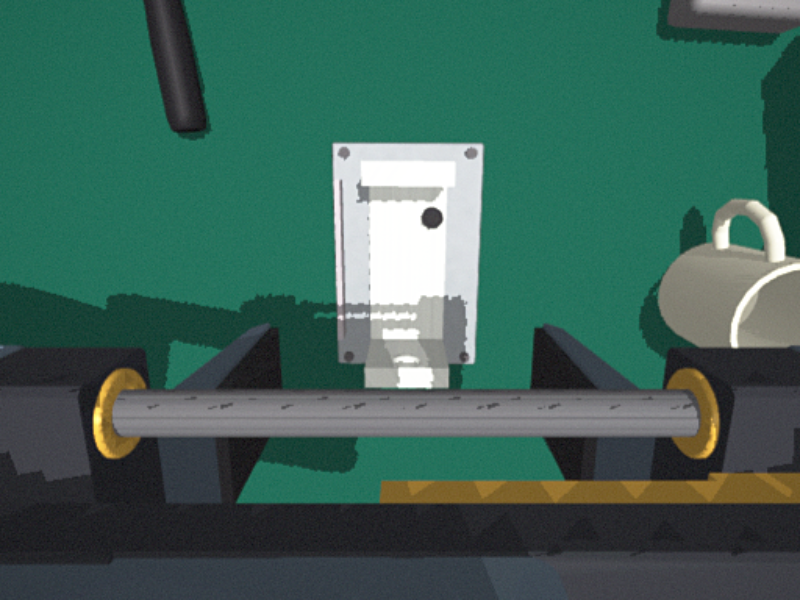

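The wrist view shows the holder clear between the cheeks, with the cheek tops at about (408,173) and (408,375). Next I'll go over the spindle.

send_rows([
  [[0,0,0,0.034,0.167,0,-1],[0,0,0,0.034,0.167,0,-1],[0,0,0,0.034,0.167,0,-1],[0,0,0,0.034,0.167,0,-1],[0,0,0,0.034,0.167,0,-1],[0,0,0,0.034,0.167,0,-1],[0,0,0,0.034,0.167,0,-1],[0,0,0,0.034,0.167,0,-1],[0,0,0,0.034,0.167,0,-1],[0,0,0,0.034,0.167,0,-1],[0,0,0,0.034,0.167,0,-1],[0,0,0,0.034,0.167,0,-1]],
])

```text
time_s: 3.5
ee_pos: [573.5, 182.1, 214.2]
ee_rot: [180.0, 0.0, 79.5]
force: [0.8, 0.3, 0.6]
gripper_width: 91.3
gripper_force: 0.0
```

send_rows([
  [[0,0,0,0,0,0,-1],[0,0,0,0,0,0,-1],[0,0,0,0,0,0,-1],[0,0,0,0,0,0,-1]],
])

```text
time_s: 3.9
ee_pos: [573.1, 180.5, 214.2]
ee_rot: [180.0, 0.0, 79.5]
force: [0.5, -0.8, 0.5]
gripper_width: 91.2
gripper_force: 0.0
```

```bash
python3 - <<'E'
from h import *
T=tool();im,d=optics.grab_frame("wrist");np.savez("w2.npz",im=im,d=d,T=T)
print(T[:3,3],env.state()["ee_rot"],env.state()["force"])
P=cloud("wrist",d,T)
C=T@np.array(optics.camera_info("wrist")["mount"]);K=np.array(optics.camera_info("wrist")["camera_matrix"])
for n in("spindle_mid","pin_tip","plunger_tip"):
    for r in optics.place_of("wrist",n)[:2]:
        v=C[:3,:3]@np.linalg.inv(K)@np.array([*r["at"],1]);print(n,r["conf"],r["at"],(C[:3,3]+v*(28-C[2,3])/v[2]).round(1))
s=optics.silhouettes("wrist","spindle")
for r in s[:2]:
    m=r["mask"]&(d>0);q=P[m];q=q[(q[:,2]>22)&(q[:,2]<50)];R=cv2.minAreaRect(q[:,:2].astype(np.float32));print(r["conf"],r["at"],len(q),R,np.percentile(q[:,2],[50,90,99]))
    cc=im.copy()
m=(d>0)&(P[...,2]>39.)&(P[...,2]<50)&(abs(P[...,1]-182)<60)&(abs(P[...,0]-573)<40)
n,l,st,c=cv2.connectedComponentsWithStats(m.astype(np.uint8))
for i in range(1,n):
    if st[i,4]>5:print(st[i],P[l==i].mean(0).round(1))
cv2.imwrite("pics/w2.png",cv2.resize(im,(800,600))[:,:,::-1])
E
```

```text
[573.14124554 180.49745388 214.17404152] [1.79986365e+02 8.16520186e-03 7.94862772e+01] [0.44141515 0.09996452 0.39490963]
spindle_mid 0.96 [269.2, 168.8] [584.9 183.8  28. ]
spindle_mid 0.69 [140.2, 156.6] [445.6 223.8  28. ]
pin_tip 0.88 [269.8, 220.3] [574.8 123.2  28. ]
pin_tip 0.69 [165.3, 201.3] [459.9 168.3  28. ]
plunger_tip 0.88 [260.9, 88.6] [591.4 270.3  28. ]
plunger_tip 0.83 [96.3, 87.6] [419.9 303.3  28. ]
0.79 [10.2, 174.5] 174 ((286.044189453125, 230.3583984375), (14.059915542602539, 34.83032989501953), 1.2282841205596924) [23.09906206 24.81958087 27.36296447]
0.76 [134.2, 146.4] 990 ((437.9416809082031, 233.09869384765625), (27.540630340576172, 136.1615753173828), 15.858521461486816) [23.87978106 28.84796903 31.38241374]
[254 149  21   5  81] [583.4 205.9  41.6]
[258 188  20   6  81] [578.9 162.4  41.6]
```

View pics/w2.png

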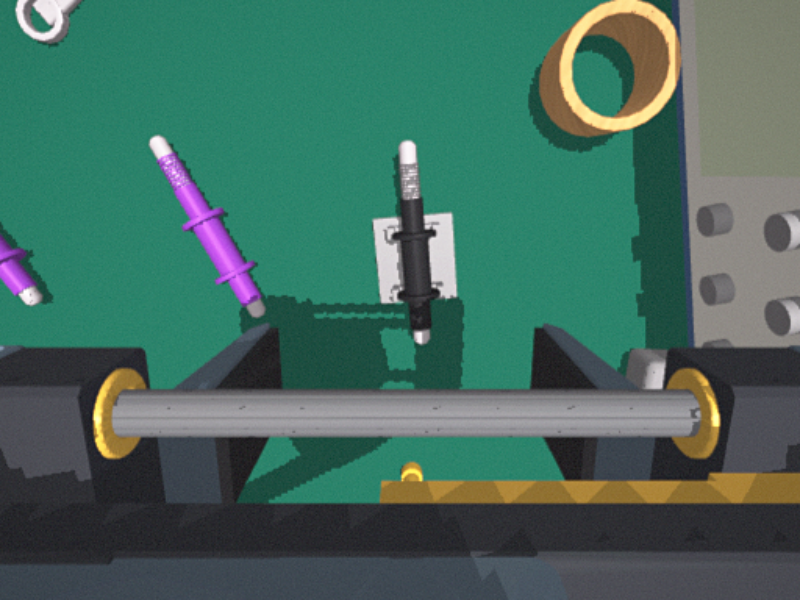

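Spindle confirmed at about (415,265) in the wrist view: mid about (581.3, 183.7), yaw about -6°. I'll turn onto its axis and go down.

send_rows([
  [[0,0,0.01,0.0084,0.0032,-0.15,-1],[0,0,0.01,0.0084,0.0032,-0.15,-1],[0,0,0.01,0.0084,0.0032,-0.15,-1],[0,0,0.01,0.0084,0.0032,-0.15,-1],[0,0,0.01,0.0084,0.0032,-0.15,-1],[0,0,0,0,0,0,-1],[0,0,0,0,0,0,-1],[0,0,0,0,0,0,-1]],
])

```text
time_s: 4.95
ee_pos: [582.9, 185.5, 65.9]
ee_rot: [179.8, -0.1, 84.1]
force: [0.4, 0.4, 0.3]
gripper_width: 91.5
gripper_force: 0.0
```

```bash
python3 - <<'E'
from h import *
T=tool();im,d=optics.grab_frame("wrist")
print(T[:3,3],env.state()["ee_rot"],env.state()["force"])
P=cloud("wrist",d,T)
m=(d>0)&(P[...,2]>38.)&(P[...,2]<50)&(abs(P[...,1]-184)<50)&(abs(P[...,0]-581)<22)
n,l,st,c=cv2.connectedComponentsWithStats(m.astype(np.uint8))
for i in range(1,n):
    if st[i,4]>5:print(st[i],P[l==i].mean(0).round(1))
m=(d>0)&(P[...,2]>24)&(P[...,2]<37)&(P[...,1]>212)&(P[...,1]<275)&(abs(P[...,0]-585)<25)
q=P[m].astype(np.float32);print(len(q),cv2.fitLine(q[:,:2],cv2.DIST_L2,0,.01,.01).ravel(),q[:,1].max())
cv2.imwrite("pics/w3.png",cv2.resize(im,(800,600))[:,:,::-1])
E
```

```text
[582.89850452 185.48272907  65.87600723] [ 1.79794919e+02 -8.39826164e-02  8.40746578e+01] [-0.22755883  0.06516466  0.19338775]
[239 186  37  10 259] [583.5 206.2  41.4]
2017 [1.09829575e-01 9.93950427e-01 5.86944458e+02 2.39136230e+02] 269.16644
```

View pics/w3.png

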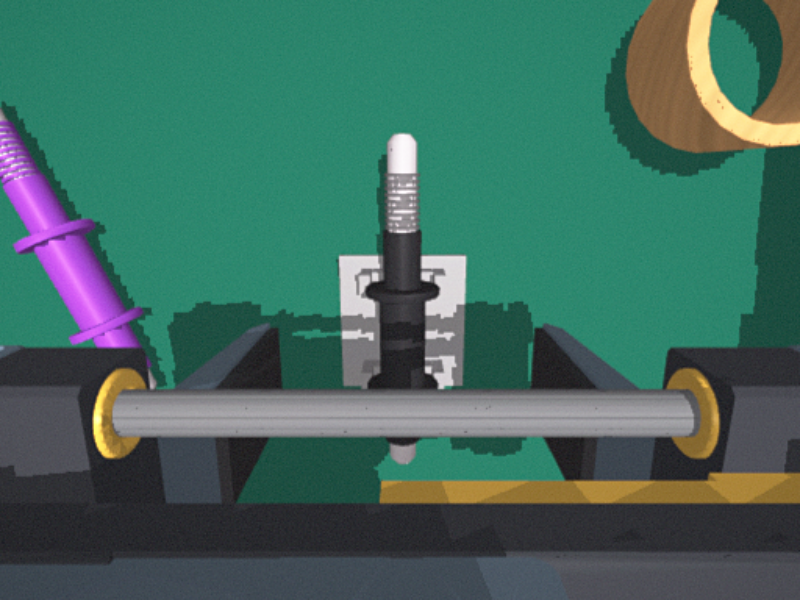

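send_rows([
  [[0,0,0,-0.009,-0.006,-0.07,-1],[0,0,0,0,0,-0.07,-1],[0,0,0,0,0,-0.07,-1],[0,0,0,0,0,-0.065,-1],[0,0,0,0,0,0,-1],[0,0,0,0,0,0,-1]],
])

```text
time_s: 5.6
ee_pos: [579.8, 184.0, 8.6]
ee_rot: [-180.0, 0.0, 84.1]
force: [-0.1, 0.4, 0.1]
gripper_width: 91.4
gripper_force: 0.0
```

send_rows([
  [[0,0,0,0.004,0,0.004,1],[0,0,0,0,0,0,1],[0,0,0,0,0,0,1],[0,0,0,0,0,0,1],[0,0,0,0,0,0,1],[0,0,0,0,0,0,1],[0,0,0,0,0,0,1],[0,0,0,0,0,0,1]],
], grip_force=50)

```text
time_s: 6.4
ee_pos: [580.6, 184.0, 9.8]
ee_rot: [180.0, 0.0, 84.1]
force: [-0.9, -0.0, -0.5]
gripper_width: 30.0
gripper_force: 0.0
```

send_rows([
  [[0,0,0,0,0,0,1],[0,0,0,0,0,0,1],[0,0,0,0,0,0,1],[0,0,0,0,0,0,1],[0,0,0,0,0,0,1]],
])

```text
time_s: 6.9
ee_pos: [580.7, 184.0, 9.8]
ee_rot: [180.0, -0.0, 84.1]
force: [-0.4, -0.9, -0.2]
gripper_width: 19.2
gripper_force: 50.0
```

send_rows([
  [[0,0,0,0,0,0.1,1],[0,0,0,0,0,0.2,1],[0,0,0,0,0,0.2,1],[0,0,0,0,0,0.2,1],[0,0,0,0,0,0,1],[0,0,0,0,0,0,1]],
])

```text
time_s: 7.5
ee_pos: [580.4, 183.9, 150.1]
ee_rot: [180.0, -0.0, 84.1]
force: [-1.1, -0.1, -1.6]
gripper_width: 18.9
gripper_force: 50.0
```

```bash
cat > look.py <<'E'
from h import *
# spindle pose in tool frame from wrist depth: plunger side only visible
T=tool();im,d=optics.grab_frame("wrist");s=env.state()
print(s["time_s"],T[:3,3].round(1),np.round(s["ee_rot"],2),np.round(s["force"],1),s["gripper_width"])
P=cloud("wrist",d,T);Q=(P-T[:3,3])@T[:3,:3]
g=-env.grasp_offset
m=(d>0)&(abs(Q[...,1])<9)&(abs(Q[...,2]-g)<11)&(Q[...,0]>28)&(Q[...,0]<95)
q=Q[m].astype(np.float32);
f=cv2.fitLine(q[:,:2],cv2.DIST_HUBER,0,.01,.01).ravel();print("n",len(q),"xmax",q[:,0].max(),"yaw off deg",np.degrees(np.arctan2(f[1],f[0])),"y at 0",f[3]-f[2]*f[1]/f[0])
for a,b in((30,46),(68,74),(74,80)):
    k=q[(q[:,0]>a)&(q[:,0]<b)]
    if len(k):print(a,b,len(k),"top z(tool)",np.percentile(k[:,2],5),"y",np.median(k[:,1]))
k=(d>0)&(abs(Q[...,1])<17)&(Q[...,2]<g-12)&(Q[...,2]>g-18)&(Q[...,0]>10)&(Q[...,0]<40)
print("flange x",Q[k][:,0].mean() if k.any() else None,k.sum())
E
python3 look.py
```

```text
7.55 [580.4 183.9 150.1] [-1.7988e+02  5.0000e-02  8.4090e+01] [-0.8 -0.6 -2.5] 19.232301662862096
n 3730 xmax 85.659065 yaw off deg -0.3676538 y at 0 0.39831606
30 46 1090 top z(tool) -26.0208 y 0.03451986
68 74 378 top z(tool) -24.891914 y 0.26846957
74 80 368 top z(tool) -23.920279 y -0.16397507
flange x 20.303499170349976 496
```

Spindle held near its centre. Now I'll work out the tilted entry: plunger end down at about 14°, tip just inside the +y cup.

```bash
cat > plan.py <<'E'
from h import *
from scipy.spatial.transform import Rotation as Ro
H=np.radians(10.7);a=np.array([np.sin(H),np.cos(H),0]);b=np.array([np.cos(H),-np.sin(H),0]);M=np.array([491.9,-216.7,62]);Z=np.array([0,0,1.])
go=18.5
def where():
    T=tool();G=T[:3,3]-go*T[:3,2];u=T[:3,0]
    f=lambda X:np.array([(X-M)@a,(X-M)@b,X[2]-62]).round(1)
    F=np.array(env.state()["force"])
    print("t",env.state()["time_s"],"tilt",-np.degrees(np.arcsin(u[2])).round(2),"G",f(G),"pin",f(G-59.5*u),"plout",f(G+85.5*u),"F a,b,z",(F@a).round(1),(F@b).round(1),F[2].round(1))
def delta(th,G):   # G in holder coords (s,lat,h)
    th=np.radians(th);u=np.cos(th)*a-np.sin(th)*Z;z=-np.sin(th)*a-np.cos(th)*Z
    Gw=M+G[0]*a+G[1]*b+G[2]*Z;R=np.stack([u,np.cross(z,u),z],1);T=tool()
    rv=Ro.from_matrix(R@T[:3,:3].T).as_rotvec();sh=Gw+go*z-T[:3,3]
    print("rot units",(rv/(np.pi/2)).round(4),"shift units",(sh/200).round(4),"mm",sh.round(1))
def tipG(s,h,th,L=85.5):
    t=np.radians(th);return (s-L*np.cos(t),0,h+L*np.sin(t))
E
python3 - <<'E'
from plan import *
where();delta(14,tipG(53,70,14))
E
```

```text
t 7.55 tilt 0.05 G [409.7  11.9 105.1] pin [350.4  16.8 105.2] plout [494.9   4.7 105. ] F a,b,z -0.7 -0.7 -2.5
rot units [-0.1536  0.021  -0.0528] shift units [-0.4704 -2.171  -0.0695] mm [ -94.1 -434.2  -13.9]
```

send_rows([
  [[-0.0128,0.0017,-0.0044,-0.0392,-0.181,-0.0058,1],[-0.0128,0.0017,-0.0044,-0.0392,-0.181,-0.0058,1],[-0.0128,0.0017,-0.0044,-0.0392,-0.181,-0.0058,1],[-0.0128,0.0017,-0.0044,-0.0392,-0.181,-0.0058,1],[-0.0128,0.0017,-0.0044,-0.0392,-0.181,-0.0058,1],[-0.0128,0.0017,-0.0044,-0.0392,-0.181,-0.0058,1],[-0.0128,0.0017,-0.0044,-0.0392,-0.181,-0.0058,1],[-0.0128,0.0017,-0.0044,-0.0392,-0.181,-0.0058,1],[-0.0128,0.0017,-0.0044,-0.0392,-0.181,-0.0058,1],[-0.0128,0.0017,-0.0044,-0.0392,-0.181,-0.0058,1],[-0.0128,0.0017,-0.0044,-0.0392,-0.181,-0.0058,1],[-0.0128,0.0017,-0.0044,-0.0392,-0.181,-0.0058,1]],
])

```text
time_s: 8.75
ee_pos: [484.6, -251.2, 133.4]
ee_rot: [-179.9, 13.9, 79.3]
force: [0.7, 0.5, -0.7]
gripper_width: 19.0
gripper_force: 50.0
```

send_rows([
  [[0,0,0,0,0,0,1],[0,0,0,0,0,0,1],[0,0,0,0,0,0,1],[0,0,0,0,0,0,1],[0,0,0,0,0,0,1]],
])

```text
time_s: 9.25
ee_pos: [486.8, -249.6, 135.7]
ee_rot: [179.8, 13.9, 79.4]
force: [0.1, 0.4, -1.9]
gripper_width: 19.3
gripper_force: 50.0
```

```bash
python3 - <<'E'
from plan import *
where();delta(14,tipG(53,20,14));delta(14,tipG(53,0,14))
import look
P=look.P;d=look.d
# +y cheek top re-measured with spindle tip from wrist view
m=(d>0)&(P[...,2]>70)&(P[...,2]<77);S=(P-M)
k=m&(abs(S@b)<40)&(abs(S@a-66)<14)
if k.any():
    r=cv2.minAreaRect(np.stack([(S@a)[k],(S@b)[k]],1).astype(np.float32));print("cheek+ s,lat",r)
im=look.im;cv2.imwrite("pics/w4.png",cv2.resize(im,(800,600))[:,:,::-1])
E
```

```text
t 9.25 tilt 13.92 G [-28.8   1.   91.6] pin [-86.6   1.1 106. ] plout [54.2  0.9 71.1] F a,b,z 0.4 0.0 -1.9
rot units [-0.0005  0.0019 -0.0012] shift units [-0.0062 -0.0047 -0.2547] mm [ -1.2  -0.9 -50.9]
rot units [-0.0005  0.0019 -0.0012] shift units [-0.0062 -0.0047 -0.3547] mm [ -1.2  -0.9 -70.9]
9.3 [ 486.8 -249.6  135.7] [179.82  13.93  79.36] [ 0.6  0.2 -0.8] 19.051878308527023
n 3735 xmax 85.76896 yaw off deg 0.4632466 y at 0 -0.45811856
30 46 1090 top z(tool) -26.068695 y -0.18601945
68 74 392 top z(tool) -24.952713 y 0.27739567
74 80 368 top z(tool) -23.98446 y 0.061195962
flange x 20.53605419673737 506
cheek+ s,lat ((65.8929672241211, 0.41892433166503906), (14.005626678466797, 56.16509246826172), 0.20987865328788757)
```

View pics/w4.png

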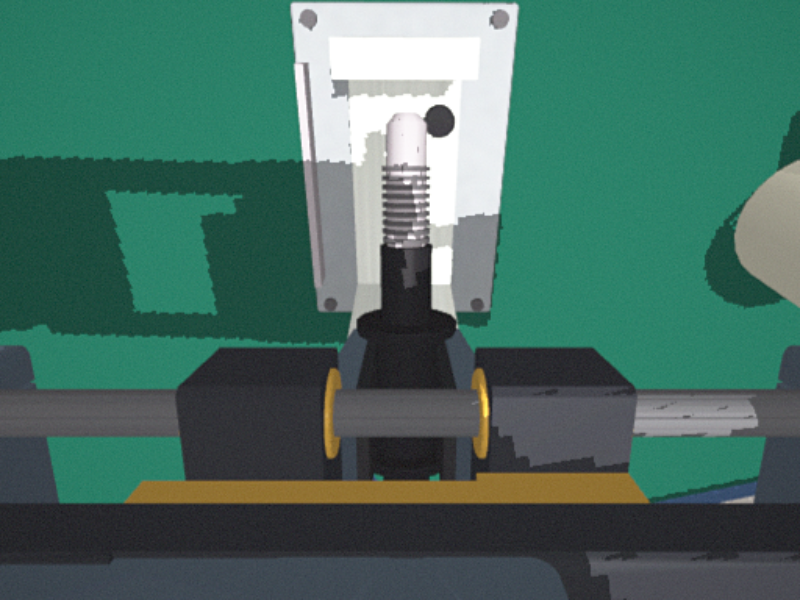

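The wrist view shows the plunger tip at about (407,120), above the gap and in front of the +y cheek top; the spindle is straight in the grip. I'll go down between the cheeks.

send_rows([
  [[0,0,0,-0.0062,-0.0047,-0.06,1],[0,0,0,0,0,-0.06,1],[0,0,0,0,0,-0.06,1],[0,0,0,0,0,-0.06,1],[0,0,0,0,0,-0.03,1],[0,0,0,0,0,-0.03,1],[0,0,0,0,0,-0.02,1],[0,0,0,0,0,-0.02,1],[0,0,0,0,0,-0.015,1],[0,0,0,0,0,0,1],[0,0,0,0,0,0,1],[0,0,0,0,0,0,1]],
])

```text
time_s: 10.5
ee_pos: [485.5, -251.5, 65.2]
ee_rot: [179.8, 13.9, 79.3]
force: [0.2, 0.7, -1.1]
gripper_width: 19.2
gripper_force: 50.0
```

```bash
python3 - <<'E'
from plan import *
where();delta(14,tipG(65,0,14))
E
```

```text
t 10.5 tilt 13.95 G [-30.9   0.1  21.1] pin [-88.6   0.1  35.5] plout [52.1  0.1  0.5] F a,b,z 0.7 0.0 -1.1
rot units [-0.0001  0.0025 -0.0004] shift units [ 0.0111  0.0636 -0.0022] mm [ 2.2 12.7 -0.4]
```

send_rows([
  [[0,0,0,0.0019,0.0098,0,1],[0,0,0,0.0019,0.0098,0,1],[0,0,0,0.0019,0.0098,0,1],[0,0,0,0.0019,0.0098,0,1],[0,0,0,0.0019,0.0098,0,1],[0,0,0,0.0019,0.0098,0,1],[0,0,0,0,0,0,1],[0,0,0,0,0,0,1]],
])

```text
time_s: 11.3
ee_pos: [487.6, -239.6, 64.9]
ee_rot: [179.8, 13.9, 79.3]
force: [0.6, -0.2, -1.7]
gripper_width: 18.9
gripper_force: 50.0
```

```bash
python3 - <<'E'
from plan import *
where()
E
```

```text
t 11.3 tilt 13.94 G [-18.8  -0.   20.8] pin [-76.6  -0.   35.2] plout [64.2 -0.   0.2] F a,b,z -0.1 0.6 -1.7
```

send_rows([
  [[0,0,0,0.0009,0.0048,0,1],[0,0,0,0.0009,0.0048,0,1],[0,0,0,0.0009,0.0048,-0.0012,1],[0,0,0,0.0009,0.0048,-0.0012,1],[0,0,0,0.0009,0.0048,-0.0012,1],[0,0,0,0.0009,0.0048,-0.0012,1],[0,0,0,0.0009,0.0048,-0.0012,1],[0,0,0,0.0009,0.0048,-0.0012,1],[0,0,0,0,0,0,1],[0,0,0,0,0,0,1]],
])

```text
time_s: 12.3
ee_pos: [489.0, -232.0, 63.5]
ee_rot: [179.8, 13.9, 79.3]
force: [-1.3, -3.8, -1.3]
gripper_width: 19.0
gripper_force: 50.0
```

```bash
python3 - <<'E'
from plan import *
where();
E
```

```text
t 12.3 tilt 13.95 G [-11.1  -0.   19.4] pin [-68.9  -0.   33.8] plout [71.9 -0.  -1.2] F a,b,z -4.0 -0.6 -1.3
```

```bash
cat >> plan.py <<'E'
def pinG(sp,th,fl=67):
    t=np.radians(th);return (sp+59.5*np.cos(t),0.2,(fl-sp)*np.tan(t)-59.5*np.sin(t))
E
python3 - <<'E'
from plan import *
where();delta(14,pinG(-57,14));delta(8,pinG(-57,8))
E
```

```text
t 12.3 tilt 13.95 G [-11.1  -0.   19.4] pin [-68.9  -0.   33.8] plout [71.9 -0.  -1.2] F a,b,z -4.0 -0.6 -1.3
rot units [-0.0002  0.0021 -0.0004] shift units [ 0.0118  0.058  -0.0144] mm [ 2.4 11.6 -2.9]
rot units [ 0.0653 -0.0102 -0.0003] shift units [ 0.0147  0.0732 -0.0531] mm [  2.9  14.6 -10.6]
```

send_rows([
  [[0,0,0,0.001,0.0049,-0.0012,1],[0,0,0,0.001,0.0049,-0.0012,1],[0,0,0,0.001,0.0049,-0.0012,1],[0,0,0,0.001,0.0049,-0.0012,1],[0,0,0,0.001,0.0049,-0.0012,1],[0,0,0,0.001,0.0049,-0.0012,1],[0,0,0,0.001,0.0049,-0.0012,1],[0,0,0,0.001,0.0049,-0.0012,1],[0,0,0,0.001,0.0049,-0.0012,1],[0,0,0,0.001,0.0049,-0.0012,1],[0,0,0,0,0,0,1],[0,0,0,0,0,0,1]],
])

```text
time_s: 13.5
ee_pos: [490.8, -222.8, 61.2]
ee_rot: [179.8, 14.0, 79.3]
force: [-1.2, -7.7, 0.1]
gripper_width: 18.6
gripper_force: 50.0
```

```bash
python3 - <<'E'
from plan import *
where();delta(14,pinG(-57,14));delta(7,pinG(-57,7))
import look
E
```

```text
t 13.5 tilt 14.02 G [-1.7  0.  17.2] pin [-59.4   0.   31.6] plout [81.3 -0.  -3.5] F a,b,z -7.8 0.2 0.1
rot units [ 0.0005  0.0017 -0.0007] shift units [ 0.0029  0.0117 -0.0032] mm [ 0.6  2.3 -0.6]
rot units [ 0.0769 -0.0127 -0.0006] shift units [ 0.0062  0.0291 -0.048 ] mm [ 1.2  5.8 -9.6]
13.55 [ 490.8 -222.8   61.2] [179.83  14.01  79.32] [-1.6 -7.   0.5] 18.547340411148195
n 3394 xmax 79.748 yaw off deg 0.6343586 y at 0 -0.57427603
30 46 1089 top z(tool) -26.051676 y -0.1877073
68 74 169 top z(tool) -29.75652 y 0.6976387
74 80 401 top z(tool) -28.855036 y -0.15161407
flange x 20.536587342266447 501
```

send_rows([
  [[0,0,0,0.001,0.0047,-0.0011,1],[0,0,0,0.001,0.0047,-0.0011,1],[0,0,0,0.001,0.0047,-0.0011,1],[0.0096,-0.0016,0,0.0005,0.0022,-0.0056,1],[0.0096,-0.0016,0,0.0005,0.0022,-0.0056,1],[0.0096,-0.0016,0,0.0005,0.0022,-0.0056,1],[0.0096,-0.0016,0,0.0005,0.0022,-0.0056,1],[0.0096,-0.0016,0,0.0005,0.0022,-0.0056,1],[0,0,0,0,0,0,1],[0,0,0,0,0,0,1]],
])

```text
time_s: 14.55
ee_pos: [491.7, -218.3, 54.9]
ee_rot: [179.9, 9.7, 79.4]
force: [-3.2, -7.6, 0.0]
gripper_width: 19.0
gripper_force: 50.0
```

```bash
python3 - <<'E'
from plan import *
where();delta(5,pinG(-57,5));delta(0,pinG(-57,0))
import look
E
```

```text
t 14.55 tilt 9.68 G [ 1.5  0.1 11.2] pin [-57.2   0.2  21.2] plout [85.8  0.  -3.2] F a,b,z -8.0 -1.7 0.0
rot units [ 0.0512 -0.0089 -0.0007] shift units [ 0.0024  0.0112 -0.0284] mm [ 0.5  2.2 -5.7]
rot units [ 0.1058 -0.0192 -0.0007] shift units [ 0.0041  0.0203 -0.0571] mm [  0.8   4.1 -11.4]
14.6 [ 491.7 -218.3   54.9] [179.93   9.68  79.36] [-2.9 -9.   0.4] 19.18577042857957
n 2984 xmax 74.11955 yaw off deg -0.1287445 y at 0 0.0024380386
30 46 1097 top z(tool) -26.01862 y -0.18142281
68 74 297 top z(tool) -29.633821 y -0.14636333
74 80 38 top z(tool) -10.567064 y 0.062194034
flange x 20.457546846174655 488
```

send_rows([
  [[0.01,-0.0018,0,0.0006,0.0026,-0.0057,1],[0.01,-0.0018,0,0.0006,0.0026,-0.0057,1],[0.01,-0.0018,0,0.0006,0.0026,-0.0057,1],[0.01,-0.0018,0,0.0006,0.0026,-0.0057,1],[0.01,-0.0018,0,0.0006,0.0026,-0.0057,1],[0,0,0,0,0,0,1],[0,0,0,0,0,0,1]],
])

```text
time_s: 15.3
ee_pos: [492.3, -215.9, 49.2]
ee_rot: [180.0, 5.1, 79.4]
force: [-2.7, -9.1, 0.0]
gripper_width: 19.0
gripper_force: 50.0
```

```bash
python3 - <<'E'
from plan import *
where();delta(0,pinG(-57,0))
E
```

```text
t 15.3 tilt 5.13 G [2.5 0.3 5.6] pin [-56.8   0.3  10.9] plout [87.7  0.1 -2. ] F a,b,z -9.5 -0.9 0.0
rot units [ 0.056  -0.0101 -0.0009] shift units [ 0.0012  0.0082 -0.0283] mm [ 0.2  1.6 -5.7]
```

send_rows([
  [[0.011,-0.002,0,0.0003,0.0016,-0.0057,1],[0.011,-0.002,0,0.0003,0.0016,-0.0057,1],[0.011,-0.002,0,0.0003,0.0016,-0.0057,1],[0.011,-0.002,0,0.0003,0.0016,-0.0057,1],[0.011,-0.002,0,0.0003,0.0016,-0.0057,1],[0,0,0,0,0,0,1],[0,0,0,0,0,0,1]],
])

```text
time_s: 16.0
ee_pos: [492.6, -214.5, 43.4]
ee_rot: [180.0, 0.1, 79.4]
force: [-3.9, -9.4, 0.0]
gripper_width: 19.1
gripper_force: 50.0
```

```bash
python3 - <<'E'
from plan import *
where();delta(0,pinG(-57,0));delta(0,pinG(-66,0))
import look
E
```

```text
t 16.0 tilt 0.11 G [ 2.4  0.3 -0.1] pin [-57.1   0.4  -0. ] plout [87.9  0.2 -0.3] F a,b,z -9.9 -2.1 0.0
rot units [ 0.0012  0.     -0.001 ] shift units [-0.0004  0.0009  0.0007] mm [-0.1  0.2  0.1]
rot units [ 0.0012  0.     -0.001 ] shift units [-0.0088 -0.0433  0.0007] mm [-1.8 -8.7  0.1]
16.05 [ 492.6 -214.5   43.4] [1.7998e+02 1.1000e-01 7.9390e+01] [-3.6 -8.9 -1.1] 18.921866490941163
n 2292 xmax 70.49559 yaw off deg 0.40960422 y at 0 -0.4238956
30 46 1097 top z(tool) -26.160038 y -0.17113402
68 74 101 top z(tool) -29.767788 y -0.1354341
flange x 20.341238154376782 504
```

send_rows([
  [[0,0,0,-0.0009,-0.0049,0,1],[0,0,0,-0.0009,-0.0049,0,1],[0,0,0,-0.0009,-0.0049,0,1],[0,0,0,-0.0009,-0.0049,0,1],[0,0,0,-0.0009,-0.0049,0,1],[0,0,0,-0.0009,-0.0049,0,1],[0,0,0,-0.0009,-0.0049,0,1],[0,0,0,-0.0009,-0.0049,0,1],[0,0,0,0,0,0,1],[0,0,0,0,0,0,1]],
])

```text
time_s: 17.05
ee_pos: [491.3, -221.6, 43.3]
ee_rot: [180.0, 0.1, 79.4]
force: [-3.2, -6.9, 0.3]
gripper_width: 19.1
gripper_force: 50.0
```

```bash
python3 - <<'E'
from plan import *
where()
E
```

```text
t 17.05 tilt 0.05 G [-4.9  0.3 -0.2] pin [-64.4   0.4  -0.1] plout [80.6  0.2 -0.3] F a,b,z -7.4 -1.9 0.3
```

send_rows([
  [[0,0,0,-0.0009,-0.0049,0,1],[0,0,0,-0.0009,-0.0049,0,1],[0,0,0,0,0,0,1],[0,0,0,0,0,0,1]],
])

```text
time_s: 17.45
ee_pos: [491.0, -223.4, 43.3]
ee_rot: [180.0, 0.0, 79.4]
force: [-2.9, -6.1, -0.2]
gripper_width: 19.0
gripper_force: 50.0
```

```bash
python3 - <<'E'
from plan import *
where()
E
```

```text
t 17.45 tilt 0.04 G [-6.7  0.3 -0.2] pin [-66.2   0.4  -0.2] plout [78.8  0.2 -0.3] F a,b,z -6.5 -1.7 -0.2
```

send_rows([
  [[0,0,0,-0.0005,-0.0025,0,1],[0,0,0,-0.0005,-0.0025,0,1],[0,0,0,0,0,0,1],[0,0,0,0,0,0,1]],
])

```text
time_s: 17.85
ee_pos: [490.8, -224.3, 43.3]
ee_rot: [180.0, 0.0, 79.4]
force: [-2.5, -5.5, -0.5]
gripper_width: 18.7
gripper_force: 50.0
```

```bash
python3 - <<'E'
from plan import *
where()
E
```

```text
t 17.85 tilt 0.03 G [-7.6  0.3 -0.2] pin [-67.1   0.4  -0.2] plout [77.9  0.2 -0.3] F a,b,z -5.8 -1.4 -0.5
```

send_rows([
  [[0,0,0,0,0,0,0.3],[0,0,0,0,0,0,0.1],[0,0,0,0,0,0,0],[0,0,0,0,0,0,0],[0,0,0,0,0,0,-0.2],[0,0,0,0,0,0,-0.2],[0,0,0,0,0,0,-0.2],[0,0,0,0,0,0,-0.2]],
])

```text
time_s: 18.65
ee_pos: [491.0, -223.7, 43.4]
ee_rot: [180.0, -0.0, 79.3]
force: [0.4, -0.0, -0.3]
gripper_width: 54.7
gripper_force: 0.0
```

```bash
python3 - <<'E'
from plan import *
where()
import look
E
```

```text
t 18.65 tilt -0.04 G [-7.1  0.4 -0.1] pin [-66.6   0.5  -0.2] plout [78.4  0.4 -0.1] F a,b,z 0.0 0.4 -0.3
18.7 [ 491.  -223.7   43.4] [ 1.7998e+02 -4.0000e-02  7.9310e+01] [ 0.3  0.5 -0.3] 54.69732398629304
n 3102 xmax 79.89308 yaw off deg 0.0790309 y at 0 -0.2332324
30 46 1096 top z(tool) -26.011654 y -0.1728543
68 74 271 top z(tool) -29.771196 y -0.13257529
74 80 267 top z(tool) -29.758108 y 0.29164112
flange x 21.857905132445765 316
```

Released and the spindle stayed put. I'll raise clear and check.

send_rows([
  [[0,0,0,0,0,0.05,-0.2],[0,0,0,0,0,0.1,-0.2],[0,0,0,0,0,0.2,-0.2],[0,0,0,0,0,0.2,-0.2],[0,0,0,0,0,0.2,-0.2],[0,0,0,0,0,0.15,-0.2],[0,0,0,0,0,0,-0.2],[0,0,0,0,0,0,-0.2],[0,0,0,0,0,0,-0.2],[0,0,0,0,0,0,-0.2]],
])

```text
time_s: 19.7
ee_pos: [490.2, -223.4, 221.8]
ee_rot: [-179.8, -0.1, 79.3]
force: [0.4, -0.6, -0.3]
gripper_width: 54.7
gripper_force: 0.0
```

```bash
python3 - <<'E'
from plan import *
T=tool();im,d=optics.grab_frame("wrist");P=cloud("wrist",d,T)-M
s=P@a;l=P@b;z=P[...,2]
for s0,s1,r in((-57,-50,0),(-46,-30,8),(-27,-10,0),(-10,5,10),(20,38,8),(48,57,6)):
    k=(d>0)&(s>s0)&(s<s1)&(abs(l)<7)&(z>-12)&(z<20)
    if k.any():print(s0,s1,k.sum(),"lat",np.median(l[k]).round(1),"top h",np.percentile(z[k],95).round(1))
print(env.state()["force"])
cv2.imwrite("pics/w5.png",cv2.resize(im,(800,600))[:,:,::-1])
E
```

```text
-57 -50 66 lat -0.3 top h 7.5
-46 -30 157 lat -0.3 top h 14.3
-27 -10 219 lat -0.3 top h 9.6
-10 5 205 lat 0.7 top h 9.7
20 38 250 lat 0.2 top h 7.7
48 57 114 lat 0.2 top h 6.0
[0.35099356 0.85464494 1.44699377]
```

View pics/w5.png

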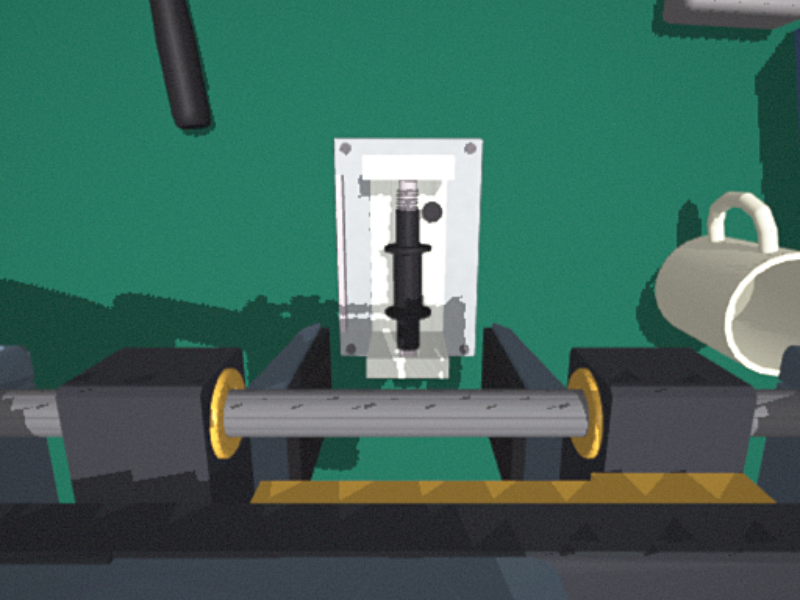

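The spindle runs level from cheek to cheek, from about (407,180) to (407,350). Both ends are inside the cups, it sits on the cup axis and at its height, and nothing touches the hand. I'm handing in.

```bash
python3 -c "
from workcell import env
print(env.job_done())"
```

```text
the job is handed in; nothing more can be done
None
```

The spindle is in the roll holder with both ends in their cups and released. It lies level and on the cup axis in the last wrist view, and the job was handed in at about 20 s, though no pass or fail verdict came back.

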